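# Put the snips and the punch away and shut the bench drawer

### The job

Put the tools away in the open bench drawer: lay the tin snips flat in the long bay (either way round) and stand the round punch upright in the small bay with its yellow tab pointing at the red mark on the bay's side wall. Set them down rather than dropping or knocking them, then push the drawer fully shut, and leave the tub, the carton and the sheet-metal ornament where they are.

Things in the scene. Friction and masses are not known exactly. Their poses are not given: they have to be found in the camera images.
- cabinet: Low blue steel drawer cabinet, fixed to the bench, 250 deep (x) x 340 wide (y) x 80 high, flat closed top. Origin at bench height, in the middle of its front face's lower edge; its x axis points into the cabinet (away from the robot), so the drawer slides out along its -x; y to the left, z up.
- drawer (a joint): How far the drawer is pulled out, m: 0 fully shut, at most 0.17; starts 0.135 to 0.165 open; about 2 N friction. Green front panel 12 thick, 336 wide, top edge 74 above the bench. Behind it two open-topped bays side by side: floor 20 above the bench, aluminium walls 6 thick, rims 60 above the bench. When shut, the cabinet leaves 50 of height above the drawer floor.
- snips_bay (a point): Centre of the floor of the long bay (left side, +y), moves with the drawer, axes as the cabinet's. Inside 110 (x) by 201 (y), 40 deep.
- punch_bay (a point): Centre of the floor of the small bay (right side, -y), moves with the drawer, axes as the cabinet's. Inside 110 (x) by 97 (y), 40 deep.
- punch_mark (a point): Foot of the red mark, at floor height in the middle of the small bay's outer (-y) side wall, 48.5 from the bay's centre along -y; the red stripe, 12 wide, runs 20 mm over the floor, up the wall and over its rim.
- drawer_handle (a point): Middle of the drawer's bar handle: a steel bar 110 long along y, 35 in front (-x) of the drawer's front panel, 56 above the bench; moves with the drawer.
- snips: Tin snips lying flat, 173 long: steel jaws to +x (tip 76 from the origin), two blue handles to -x (end 101 from the origin, 50 wide over both). Origin on the underside below the pivot, close to the centre of mass; z up. The pivot block there is 40 long (x), 28 wide (y), 16 high: a good place to grip, across y. About 0.3 kg.
- punch: Steel rosette punch standing upright: foot flange 38 diameter and 8 high, above it a round body 26 diameter up to 42 high. A yellow index tab 10 wide and 8 high sticks out of the foot along its +x to 33 from the axis; a yellow line on the top points the same way. Origin at the centre of the underside, z up. About 0.18 kg.
- tub: White enamel tub, 90 across, 45 high. Bystander: leave alone. Origin under its centre.
- carton: Small open cardboard carton, 75 x 75 x 60 high. Bystander: leave alone. Origin under its centre.
- ornament: Flat white sheet-metal scroll ornament, about 145 x 110 x 4 thick, lying on the bench in front of the robot. Bystander: leave alone. Origin under its centre.
Not all that is in view belongs to the job. What is meant by the snips is not orange, and is the larger of those in its own colour.

How it is judged:
By the outcome, as a careful person would: the job done as asked, in the order asked, and still so for the second after the job is handed in, with the robot touching nothing.
It also fails if it takes over 70 s, if anything falls off the work surface, if the arm or the gripper's body presses on something with over 40 N, if the wrist force passes 120 N, or if a joint passes its speed limit or range.

### The arm

A 7-joint arm with a two-finger parallel gripper is mounted at the origin on the work surface. World frame = base frame: x ahead of the robot, y to its left, z up, the work surface at z = 0. Lengths are in m, angles in rad, forces in N, time in s.
With the tool pointing down it reaches from about 0.35 to 0.9 m from the base axis. Payload 19.9 kg.
Tool frame: the origin (TCP) lies at the very end of the fingers, on their centre line; the grasp point (between the pads) lies 19 mm behind it (env.grasp_offset is the distance from the TCP to the grasp point, in m); z points along the fingers, x is the direction in which the jaws open and shut, and the axes are right-handed (so a half turn about z gives the same grasp; the last joint's range is limited). The gripper opens to 85 mm and grips with 20 to 120 N. Pads are 22 mm wide; open, the fingers measure 114 mm over their backs; the gripper's body (76 mm by 85 mm) begins 54 mm behind the grasp point. The pads swing forward as they close: fully open they stand 13 mm farther back than shut.
Start: joints at [1.058, 0.417, -0.01, 1.614, 0.005, 1.111, -0.053], TCP at [0.283, -0.557, 0.231] pointing down, gripper open.
Joint ranges: [-2.81, 2.81], [-0.39, 2.02], [-1.27, 1.25], [0.06, 2.57], [-1.19, 4.33], [0.19, 2], [-2.82, 2.82]. Speed limits (rad/s): [1.89, 1.89, 2.39, 2.39, 3.01, 3.01, 3.01].

### API

Orientations are given as a 3x3 rotation matrix whose columns are the frame's x, y, z axes.
In Python, from workcell import env gives the robot as it stands. Calls block until the motion is done:
- env.move_to(position, orientation): joint-space move of the TCP to a pose.
- env.line_to(position, rot=None, speed=0.15): straight line of the TCP; rot=None keeps the orientation; speed is the mean speed in m/s.
- env.set_joints(angles): joint-space move.
- env.command_gripper(opening, strength=None): finger opening in m; strength is the grip in N (None keeps the last); returns when the fingers have stopped.
- env.wait(seconds).
- env.ik(position, orientation): joint angles nearest the present ones, or None.
- env.snapshot(name): name is "scene" or "top" or "wrist"; returns a dict with "frame" (384x512x3 uint8, blue, green, red), "fx", "fy", "cx", "cy" (pixels), "k1" (the pictures are not rectified: a ray, as slopes to the right and down, at radius r is drawn at 1 + k1 r^2 times it, then the intrinsics apply), "R" (3x3) and "t" (3): a world point X has camera coordinates R X + t; the wrist camera has in their place "hand_eye" (4x4, takes a point from camera to tool coordinates, whose origin is the TCP and whose axes are the tool frame's). Camera axes: x right, y down, z forward; pixel columns grow to the right and rows downward; lengths in m; the calibration is good to about 2 mm. A picture is of the moment at which its call begins: read the wrist's pose just before it. There is no depth.
A pose or a line that the arm cannot do raises env.PlanningError and nothing moves.
- env.hand_in(): hands the job in, once; it reports no verdict.
Readings, each from a call of its own:
- env.read_time(): time.
- env.read_joint_pos(): joint angles.
- env.read_joint_velocities(): joint speeds.
- env.read_joint_efforts(): joint torques, N m.
- env.read_eef_pos(): TCP position.
- env.read_ee_rot(): TCP orientation.
- env.read_contact_force(): force on the tool from outside, world axes, zero at the start.
- env.read_torque(): the same for the moment, N m.
- env.read_width(): finger opening in m.
Only numpy, scipy, OpenCV 4.12 (cv2) and the standard library are available. Lean on these libraries where they do the work, as an engineer would, in place of code of your own. Each camera call takes 0.05 s, during which the arm holds its last target. There are 200 camera calls.

## Working session

There is one attempt and no reset: what is moved stays moved. The work goes in short steps, each a Python script; the robot and the scene stay as the last script left them, time stands still between calls to the robot, and variables do not carry over. Pictures are saved under pics/ and viewed, about 8 in all and at most 12, crops included, and the job is handed in when it is done.

```bash
mkdir -p pics; ls; cat > h.py <<'E'
import numpy as np, cv2
from workcell import env
def snap(n):
    p,R=env.read_eef_pos(),env.read_ee_rot()
    s=dict(env.snapshot(n))
    if n=="wrist":
        H=np.array(s["hand_eye"]); T=np.eye(4); T[:3,:3]=R; T[:3,3]=p
        M=np.linalg.inv(T@H); s["R"],s["t"]=M[:3,:3],M[:3,3]
    s["R"]=np.array(s["R"]); s["t"]=np.array(s["t"]); return s
def KD(s): return np.array([[s["fx"],0,s["cx"]],[0,s["fy"],s["cy"]],[0,0,1.]]),np.array([s["k1"],0,0,0.])
def rays(s,uv):
    K,d=KD(s); n=cv2.undistortPoints(np.float64(uv).reshape(-1,1,2),K,d).reshape(-1,2)
    D=np.c_[n,np.ones(len(n))]@s["R"]; return -s["R"].T@s["t"],D/np.linalg.norm(D,axis=1)[:,None]
def onplane(s,uv,z):
    c,D=rays(s,uv); return c+D*((z-c[2])/D[:,2])[:,None]
def tri(obs):  # [(s,uv),...] -> point, residual
    A=np.zeros((3,3));b=np.zeros(3);L=[]
    for s,uv in obs:
        c,D=rays(s,uv);P=np.eye(3)-np.outer(D[0],D[0]);A+=P;b+=P@c;L.append((c,P))
    X=np.linalg.solve(A,b); return X,max(np.linalg.norm(P@(X-c)) for c,P in L)
def proj(s,X):
    K,d=KD(s); return cv2.projectPoints(np.float64(X).reshape(-1,1,3),cv2.Rodrigues(s["R"])[0],s["t"],K,d)[0].reshape(-1,2)
def save(n,s): np.save(f"{n}.npy",s,allow_pickle=True)
def load(n): return np.load(f"{n}.npy",allow_pickle=True).item()
E
python3 - <<'E'
from h import *
a,b=snap("top"),snap("scene"); save("top0",a); save("scene0",b)
cv2.imwrite("pics/top0.png",cv2.resize(a["frame"],(800,600),interpolation=2)); cv2.imwrite("pics/scene0.png",cv2.resize(b["frame"],(800,600),interpolation=2))
for s in(a,b): print(-s["R"].T@s["t"],s["R"].round(2).tolist(),s["fx"],s["k1"])
E
```

```text
pics
[0.24620554 0.05837952 1.49471774] [[0.01, -1.0, 0.01], [-0.99, -0.01, -0.16], [0.16, -0.01, -0.99]] 421.6190762614254 -0.13520405516119932
[ 1.46078332 -0.03118622  0.8601537 ] [[0.1, 1.0, -0.02], [0.64, -0.07, -0.77], [-0.76, 0.06, -0.64]] 465.8859575860396 0.02601006721387334
```

View pics/top0.png

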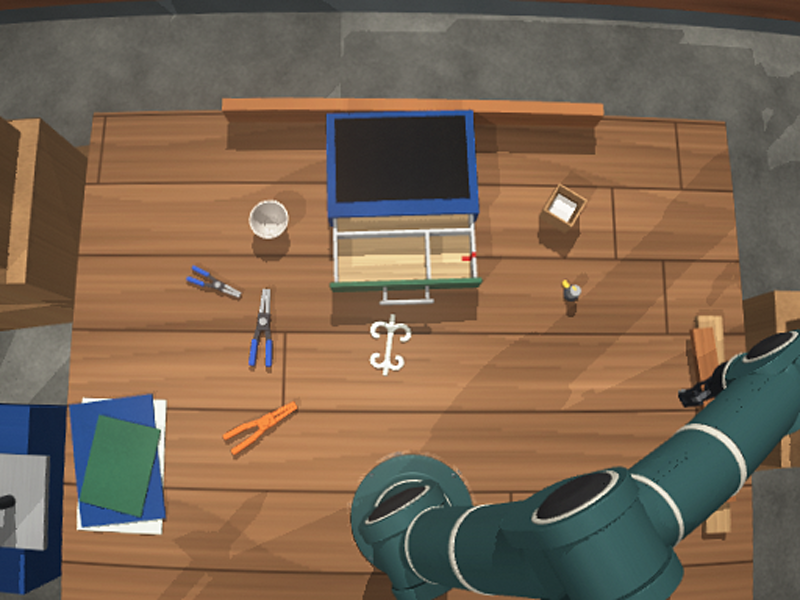

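View pics/scene0.png

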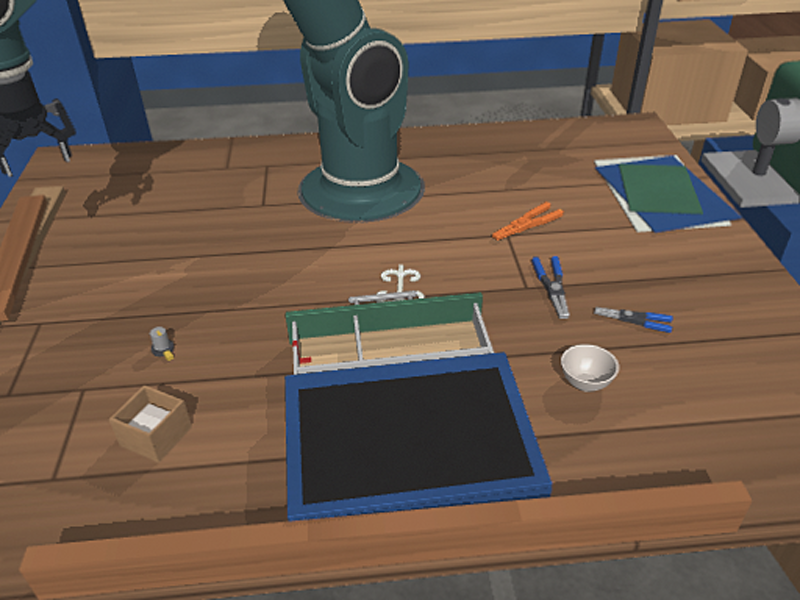

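The top view (800x600) shows blue-handled snips A at (262,330), blue-handled snips B at (213,283) and orange pliers at (262,428). A looks like the larger blue pair. The punch is at (571,291), its tab up and left. The drawer bays are at (380,258) and (452,258), with the red mark at (468,257). The scene view agrees: A (550,288), B (635,320), orange (528,220), punch (160,342). Next I'll measure the sizes and check an enlarged crop.

```bash
python3 - <<'E'
from h import *
a,b=load("top0"),load("scene0")
def blobs(s,lo,hi,z,mn=8):
    m=cv2.inRange(cv2.cvtColor(s["frame"],cv2.COLOR_BGR2HSV),lo,hi)
    n,_,st,c=cv2.connectedComponentsWithStats(m)
    for i in range(1,n):
        if st[i,4]>=mn: print(" ",c[i].round(1),st[i].tolist(),onplane(s,c[i],z)[0].round(3))
for nm,s in(("top",a),("scene",b)):
    for col,lo,hi,z in(("blue",(108,120,60),(125,255,255),.01),("yellow",(22,130,120),(32,255,255),.01),("red",(0,180,90),(5,255,255),.06),("green",(60,90,30),(85,255,200),.074)):
        print(nm,col);blobs(s,lo,hi,z,4 if col in("yellow","red") else 30)
# lengths of tools: end points picked in the 800x600 view
for n,e in(("A",[(265,290),(262,370)]),("B",[(240,297),(190,270)]),("O",[(298,403),(228,448)])):
    P=onplane(a,np.array(e)*.64,.008);print(n,P.round(3).tolist(),np.linalg.norm(P[0]-P[1]).round(3))
f=a["frame"];L=cv2.resize(f[160:300,110:200],None,fx=4.2,fy=4.2,interpolation=2);R=cv2.resize(f[160:300,200:310],None,fx=0,fy=0,dsize=(400,588),interpolation=2)
cv2.imwrite("pics/crop1.png",np.hstack([L,R]))
E
```

```text
top blue
  [257.4 112.6] [209, 71, 97, 70, 1827] [0.778 0.025 0.01 ]
  [161.7 225.1] [159, 217, 6, 17, 58] [0.359 0.362 0.01 ]
  [171.5 225.6] [170, 217, 4, 18, 67] [0.358 0.327 0.01 ]
  [ 66.4 270.8] [45, 253, 54, 65, 1122] [0.191 0.702 0.01 ]
  [ 10.  273.3] [0, 259, 43, 32, 622] [0.174 0.92  0.01 ]
  [ 82.2 323.2] [51, 288, 55, 49, 695] [0.01  0.636 0.01 ]
  [  7.5 364.8] [0, 350, 16, 30, 455] [-0.156  0.919  0.01 ]
top yellow
  [361.5 181.3] [360, 179, 4, 5, 15] [ 0.523 -0.353  0.01 ]
top red
  [299.5 164.6] [296, 162, 8, 5, 16] [ 0.571 -0.122  0.06 ]
top green
  [297.3 179.4] [286, 178, 22, 3, 46] [ 0.515 -0.111  0.074]
  [ 76.3 297.7] [51, 266, 51, 65, 2296] [0.104 0.635 0.074]
scene blue
  [81.5 47.7] [12, 0, 182, 93, 6581] [-0.704 -0.654  0.01 ]
  [461.7  13.7] [449, 10, 20, 11, 88] [-0.886  1.236  0.01 ]
  [390.   31.1] [384, 21, 13, 21, 202] [-0.711  0.804  0.01 ]
  [319.1  35.2] [259, 22, 121, 27, 2384] [-0.71   0.458  0.01 ]
  [34.7 77.1] [29, 72, 13, 11, 76] [-0.415 -0.787  0.01 ]
  [ 13.  101.4] [0, 84, 38, 48, 566] [-0.211 -0.813  0.01 ]
  [466.6  91.7] [450, 87, 32, 1
[... 742 characters left out ...]
 16] [ 0.621 -0.12   0.06 ]
scene green
  [502.  47.] [492, 40, 20, 23, 76] [-0.308  1.133  0.074]
  [420.3 117.9] [396, 105, 52, 32, 553] [0.194 0.606 0.074]
  [242.3 201.7] [183, 188, 125, 32, 1252] [0.543 0.004 0.074]
A [[0.502, 0.339, 0.008], [0.318, 0.34, 0.008]] 0.183
B [[0.485, 0.396, 0.008], [0.547, 0.517, 0.008]] 0.136
O [[0.246, 0.256, 0.008], [0.143, 0.411, 0.008]] 0.186Traceback (most recent call last):
  File "<stdin>", line 14, in <module>
cv2.error: OpenCV(4.12.0) :-1: error: (-5:Bad argument) in function 'resize'
> Overload resolution failed:
>  - argument for resize() given by name ('dsize') and position (2)
>  - argument for resize() given by name ('dsize') and position (2)
```

```bash
python3 - <<'E'
from h import *
f=load("top0")["frame"]
cv2.imwrite("pics/crop1.png",np.hstack([cv2.resize(f[160:300,110:200],(378,588),interpolation=2),cv2.resize(f[130:210,200:380][:, :],(420,588//3),interpolation=2).repeat(1,0) if 0 else cv2.copyMakeBorder(cv2.resize(f[130:210,200:380],(420,187),interpolation=2),0,401,0,0,0)]))
w=snap("wrist"); print(env.read_ee_rot().round(3).tolist(),np.array(w["hand_eye"]).round(3).tolist(),w["fx"],w["k1"],env.read_time())
E
```

```text
[[0.454, -0.891, -0.0], [-0.891, -0.454, 0.001], [-0.001, 0.0, -1.0]] [[1.0, 0.0, -0.0, 0.001], [0.0, 0.959, 0.284, -0.073], [0.0, -0.284, 0.959, -0.144], [0.0, 0.0, 0.0, 1.0]] 314.7363551388828 -0.06233981121094037 0.15
```

View pics/crop1.png

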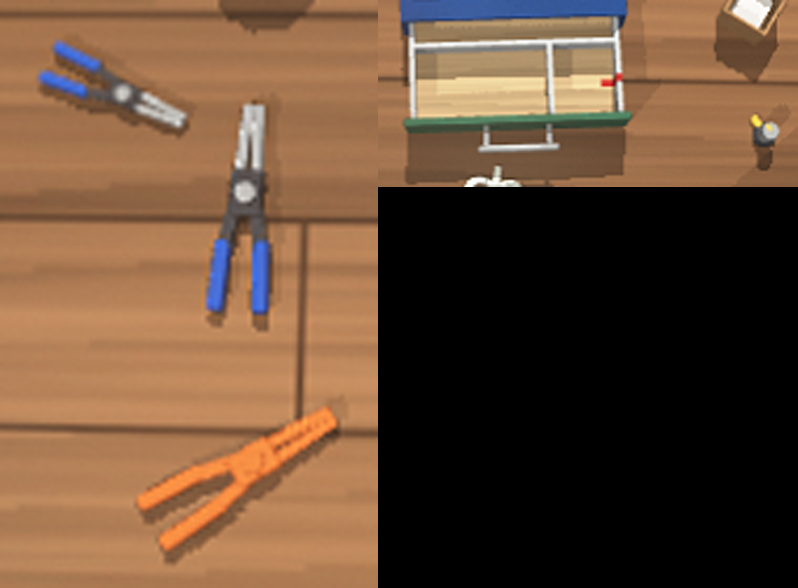

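A is confirmed: it is 183 mm long against 136 mm for B, it has blue handles, and the orange pair is excluded. Now a sweep with the wrist camera.

```bash
cat >> h.py <<'E'
def Rd(yaw):
    c,s=np.cos(yaw),np.sin(yaw); return np.array([[c,s,0],[s,-c,0],[0,0,-1.]])
E
python3 - <<'E'
from h import *
R=Rd(-np.pi/2)
V=[(.47,-.33,.2),(.52,-.25,.2),(.52,-.08,.22),(.56,.06,.22),(.43,.28,.2),(.47,.37,.2)]
for y in(-np.pi/2,np.pi/2):
    print([None if (q:=env.ik(v,Rd(y))) is None else round(q[6],2) for v in V])
ims=[]
for i,v in enumerate(V):
    env.move_to(v,R); env.wait(.15); s=snap("wrist"); save(f"w{i}",s); ims.append(s["frame"])
print(env.read_time())
a=np.vstack([np.hstack(ims[:2]),np.hstack(ims[2:4])]); cv2.imwrite("pics/wA.png",cv2.resize(a,(800,600),interpolation=cv2.INTER_AREA))
cv2.imwrite("pics/wB.png",cv2.resize(np.hstack(ims[4:]),(800,300),interpolation=cv2.INTER_AREA))
E
```

```text
[np.float64(-1.03), np.float64(-1.21), np.float64(-1.55), np.float64(-1.88), np.float64(-2.61), np.float64(-2.75)]
[np.float64(1.9), np.float64(1.73), np.float64(1.46), np.float64(1.13), np.float64(0.51), np.float64(0.43)]
5.7833
```

View pics/wA.png

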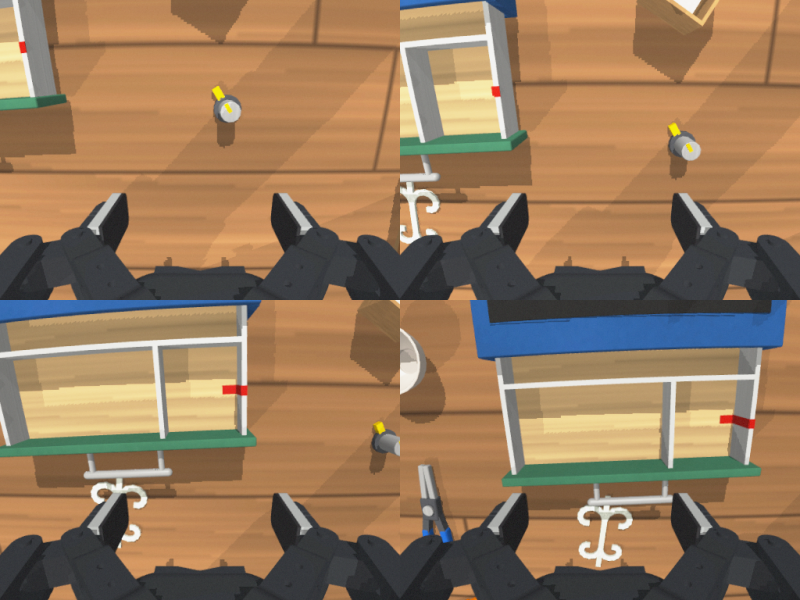

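View pics/wB.png

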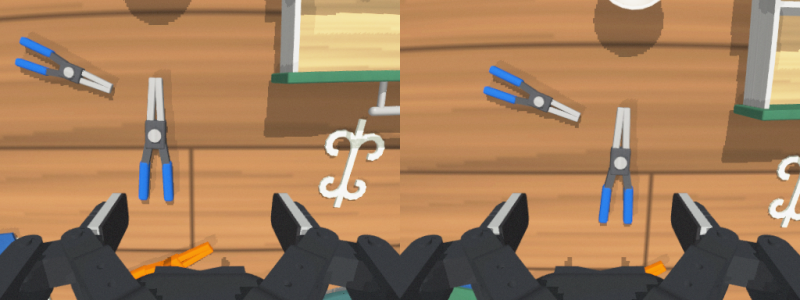

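The wrist mosaics show the punch at (228,108) and (688,148) with its tab up and left. The drawer's red stripe is at (235,390) and (738,422), and its green panel edge is at (130,443) and (630,475). The pivot disc of snips A is at (154,135) and (620,162), jaws towards +x.

```bash
python3 - <<'E'
from h import *
W=[load(f"w{i}") for i in range(6)]
hsv=lambda s:cv2.cvtColor(s["frame"],cv2.COLOR_BGR2HSV)
def bl(s,lo,hi,roi,mn=6):
    x0,y0,x1,y1=roi; m=np.zeros((384,512),np.uint8); m[y0:y1,x0:x1]=cv2.inRange(hsv(s),lo,hi)[y0:y1,x0:x1]
    n,l,st,c=cv2.connectedComponentsWithStats(m,connectivity=4)
    o=[(st[i,4],c[i],l==i) for i in range(1,n) if st[i,4]>=mn]; return sorted(o,key=lambda t:-t[0])
# view px -> image px: *1.28
print("PUNCH")
rois=[(260,100,320,150),(330,150,400,215)]
Y=[bl(W[i],(22,130,100),(33,255,255),rois[i]) for i in(0,1)]
for y in Y: print([(a,c.round(1)) for a,c,_ in y])
X,r=tri([(W[i],Y[i][0][1]) for i in(0,1)]);print("tab",X.round(4),r.round(4))
X,r=tri([(W[i],Y[i][1][1]) for i in(0,1)]);print("line",X.round(4),r.round(4))
G=[]
for i in(0,1):
    g=bl(W[i],(0,0,150),(180,60,255),rois[i]); 
    m=np.uint8(g[0][2]); h=cv2.convexHull(cv2.findNonZero(m)); (c,rad)=cv2.minEnclosingCircle(h); e=cv2.fitEllipse(h); M=cv2.moments(h)
    print("top",g[0][0],c,rad,e); G.append(np.array([M["m10"]/M["m00"],M["m01"]/M["m00"]]))
X,r=tri([(W[i],G[i]) for i in(0,1)]);print("topc",X.round(4),r.round(4))
print("DRAWER")
for i,(roi,rr) in {2:((0,0,512,250),None),3:((100,0,512,260),None),1:((0,100,200,220),None)}.items():
    s=W[i]; g=bl(s,(60,60,30),(88,255,220),roi)[0]; m=np.uint8(g[2])
    pts=[]
    for u in range(512):
        v=np.flatnonzero(m[:,u])
        if len(v)>3: pts.append((u,v.max()+.5))
    P=onplane(s,pts,.074); P=P[6:-6]
    vx,vy,x0,y0=cv2.fitLine(np.float32(P[:,:2]),cv2.DIST_HUBER,0,.001,.001).ravel()
    print(i,"edge yaw",np.degrees(np.arctan2(-vx*np.sign(vy),vy*np.sign(vy))).round(2),"x@y",[(y,round(float(x0+(y-y0)*vx/vy),4)) for y in(-.1,0,.1)],"ends",onplane(s,[pts[0],pts[-1]],.074).round(4).tolist(), "u",pts[0],pts[-1])
for i in(0,1,2,3):
    r=bl(W[i],(0,170,80),(6,255,255),(0,0,512,260)) 
    for a,c,m in r[:3]:
        ys,xs=np.nonzero(m); print(i,"red",a,c.round(1),(xs.min(),xs.max(),ys.min(),ys.max()),"@.06",onplane(W[i],c,.06)[0].round(4),"@.02",onplane(W[i],c,.02)[0].round(4))
print("SNIPS")
rois=[(165,90,235,265),(240,130,325,295)]
D=[]
for k,i in enumerate((4,5)):
    s=W[i]; b=bl(s,(105,120,80),(125,255,255),rois[k]); w=bl(s,(0,0,140),(180,50,255),rois[k])
    print([(a,c.round(1)) for a,c,_ in b[:3]],[(a,c.round(1)) for a,c,_ in w[:4]])
    D.append((b,w))
E
```

```text
PUNCH
[(np.int32(171), array([278.9, 118.8])), (np.int32(65), array([291.6, 138. ]))]
[(np.int32(171), array([350.7, 165.4])), (np.int32(56), array([370.1, 188.8]))]
tab [ 0.5249 -0.3564  0.0055] 0.0001
line [ 0.5091 -0.3659  0.0445] 0.0
top 424 (294.0, 141.0) 14.4223051071167 ((293.96002197265625, 141.2824249267578), (25.925275802612305, 29.268091201782227), 132.62017822265625)
top 543 (368.23468017578125, 189.2346954345703) 17.360260009765625 ((368.8189392089844, 189.47911071777344), (25.72954750061035, 35.10742950439453), 134.31631469726562)
topc [ 0.5064 -0.3688  0.0369] 0.0005
DRAWER
2 edge yaw 2.33 x@y [(-0.1, 0.5123), (0, 0.5083), (0.1, 0.5042)] ends [[0.501, 0.177, 0.074], [0.5157, -0.15, 0.074]] u (0, np.float64(200.5)) (327, np.float64(185.5))
3 edge yaw 2.4 x@y [(-0.1, 0.5126), (0, 0.5084), (0.1, 0.5042)] ends [[0.5039, 0.1842, 0.074], [0.52, -0.1502, 0.074]] u (131, np.float64(235.5)) (461, np.float64(219.5))
1 edge yaw 2.51 x@y [(-0.1, 0.5123), (0, 0.508), (0.1, 0.5036)] ends [[0.5087, -0.0113, 0.074], [0.529, -0.1681, 0.074]] u (0, np.float64(198.5)) (161, np.float64(17
[... 292 characters left out ...]
]
2 red 361 [300.8 114.7] (np.int64(285), np.int64(316), np.int64(109), np.int64(121)) @.06 [ 0.581  -0.1245  0.06  ] @.02 [ 0.5794 -0.1301  0.02  ]
3 red 463 [432.2 154.7] (np.int64(409), np.int64(454), np.int64(147), np.int64(163)) @.06 [ 0.5836 -0.1172  0.06  ] @.02 [ 0.5771 -0.1403  0.02  ]
SNIPS
[(np.int32(594), array([184.1, 231.1])), (np.int32(587), array([214.6, 232.3]))] [(np.int32(985), array([198.4, 126.5])), (np.int32(233), array([197.1, 173.3])), (np.int32(6), array([177. , 239.5]))]
[(np.int32(510), array([261.8, 261.7])), (np.int32(505), array([291.3, 262.9]))] [(np.int32(958), array([284.2, 163.6])), (np.int32(223), array([281.8, 208.3])), (np.int32(11), array([285., 275.]))]
```

```bash
python3 - <<'E'
from h import *
W=[load(f"w{i}") for i in range(6)]
a,b=W[4],W[5]
for n,u,v in(("disc",(197.1,173.3),(281.8,208.3)),("jaws",(198.4,126.5),(284.2,163.6)),("hL",(184.1,231.1),(261.8,261.7)),("hR",(214.6,232.3),(291.3,262.9))):
    X,r=tri([(a,u),(b,v)]);print(n,X.round(4),round(r,4))
# bay floor height: inner end of the floor stripe
def left(s):
    m=cv2.inRange(cv2.cvtColor(s["frame"],cv2.COLOR_BGR2HSV),(0,170,80),(6,255,255))[:260];ys,xs=np.nonzero(m);k=xs<=xs.min()+1;return (xs.min()-.5,ys[k].mean())
print("stripe floor end",tri([(W[2],left(W[2])),(W[3],left(W[3]))]))
P=[tri([(a,u),(b,v)])[0] for u,v in(((197.1,173.3),(281.8,208.3)),((198.4,126.5),(284.2,163.6)),((184.1,231.1),(261.8,261.7)),((214.6,232.3),(291.3,262.9)))]
d=P[1]-(P[2]+P[3])/2;phi=np.arctan2(d[1],d[0]);print("phi",np.degrees(phi),"j-d",np.degrees(np.arctan2(*(P[1]-P[0])[1::-1])))
for p,y in(((.43,.336,.01),phi+np.pi/2),((.57,.06,.03),np.radians(2.4)),((.578,-.084,.03),np.radians(2.4)),((.578,-.084,.03),np.radians(92.4)),((.505,-.369,.03),np.radians(90+33)),((.505,-.369,.03),np.radians(33)),((.505,-.369,.03),np.radians(-57))):
    q=env.ik(p,Rd(y));print(p,np.degrees(y).round(),None if q is None else np.round(q,2))
E
```

```text
disc [0.4315 0.3399 0.0207] 0.0
jaws [0.4792 0.3376 0.0121] 0.0001
hL [0.3607 0.361  0.0093] 0.0001
hR [0.359  0.3258 0.0093] 0.0002
stripe floor end (array([ 0.57890412, -0.11273365,  0.01947534]), np.float64(9.619851563084232e-05))
phi -2.7582974996748004 j-d -2.6929206436702064
(0.43, 0.336, 0.01) 87.0 [-0.05  0.79 -0.87  1.93  0.82  0.83  0.14]
(0.57, 0.06, 0.03) 2.0 [ 0.26  0.66 -0.54  1.86  0.48  0.75 -0.51]
(0.578, -0.084, 0.03) 2.0 [ 0.47  0.66 -0.49  1.84  0.44  0.75 -0.22]
(0.578, -0.084, 0.03) 92.0 [ 0.86  0.93 -1.09  1.82  0.97  1.04  0.97]
(0.505, -0.369, 0.03) 123.0 [-0.12  1.    1.08  1.77 -1.02  1.05 -2.79]
(0.505, -0.369, 0.03) 33.0 [ 0.91  0.71 -0.45  1.73  0.41  0.8   0.84]
(0.505, -0.369, 0.03) -57.0 [ 0.69  0.67 -0.14  1.74  0.13  0.75 -0.52]
```

Everything agrees: the bay floor measures 19.5 mm and the floor stripe is where I predicted it. Now I'll grasp the snips with a guarded descent.

```bash
cat >> h.py <<'E'
def guard(p,z0,z1,step=.001,f=4,speed=.03):
    "lower in steps until the vertical force changes by f; returns the height"
    F0=env.read_contact_force()[2]; z=z0
    while z>z1+1e-6:
        z=max(z-step,z1); env.line_to([p[0],p[1],z],speed=speed)
        dF=env.read_contact_force()[2]-F0
        if abs(dF)>f: print("contact z",round(z,4),"dF",round(dF,1)); return z
    print("no contact to",z,"dF",round(dF,2)); return z
E
python3 - <<'E'
from h import *
p=(.4315,.3399); R=Rd(np.radians(87.25))
env.move_to([*p,.1],R); env.command_gripper(.045,40); env.line_to([*p,.02],speed=.12)
s=snap("wrist"); save("g0",s); print("F",env.read_contact_force().round(2),env.read_eef_pos().round(4),env.read_time())
z=guard(p,.02,-.004)
print(env.read_eef_pos().round(4)); env.line_to([*p,z+.0025],speed=.03)
env.command_gripper(.0,40); print("width",env.read_width(),env.read_contact_force().round(2),env.read_time())
cv2.imwrite("pics/g0.png",s["frame"])
E
```

```text
F [ 0.5  -0.71  0.23] [0.4318 0.3403 0.0207] 9.5083
contact z -0.003 dF 20.5
[ 0.4315  0.34   -0.0022]
width 0.02697174127315895 [-0.66 -2.27 11.14] 15.8
```

```bash
python3 - <<'E'
from h import *
p=env.read_eef_pos(); env.line_to([p[0],p[1],.17],speed=.15)
print("w",env.read_width(),env.read_contact_force().round(2))
R=Rd(np.radians(2.4)); t=(.5729,.0588)
env.move_to([*t,.14],R); env.wait(.2); s=snap("wrist"); save("c0",s)
print("w",env.read_width(),env.read_eef_pos().round(4),env.read_contact_force().round(2),env.read_time())
f=snap("scene"); save("sc1",f)
cv2.imwrite("pics/c0.png",np.hstack([cv2.resize(s["frame"],(400,300),interpolation=3),cv2.resize(f["frame"][100:280,150:390],(400,300),interpolation=2)]))
E
```

```text
w 0.02657818863067644 [-0.12 -0.35 -2.81]
w 0.027056785834676463 [0.5728 0.0597 0.14  ] [-0.25  0.3  -3.72] 18.5417
```

View pics/c0.png

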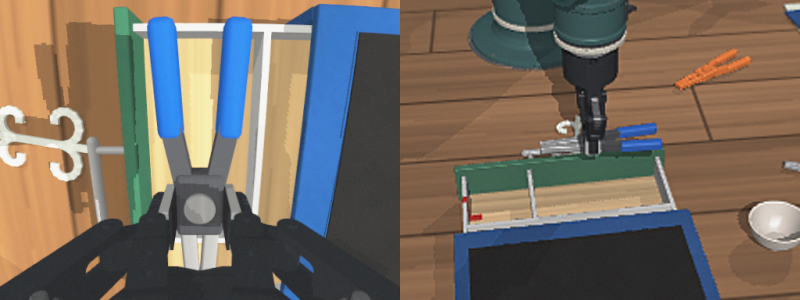

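The snips are held square and level over the long bay, with the handles at (165,75) and (235,75) between the bay walls. Setting them down.

```bash
python3 - <<'E'
from h import *
t=(.5729,.0588)
env.line_to([*t,.045],speed=.12); env.line_to([*t,.024],speed=.05); print(env.read_contact_force().round(2))
z=guard(t,.024,.017,step=.0015,f=2.5)
env.command_gripper(.05); print(env.read_width(),env.read_contact_force().round(2),env.read_eef_pos().round(4))
env.line_to([*t,.16],speed=.15)
s=snap("wrist"); save("c1",s); print(env.read_contact_force().round(2),env.read_time())
# punch: two closer wrist views
for i,v in enumerate([(.50,-.34,.14),(.46,-.40,.14)]):
    env.move_to(v,Rd(np.radians(-57))); env.wait(.15); w=snap("wrist"); save(f"p{i}",w)
print(env.read_time())
cv2.imwrite("pics/c1.png",np.hstack([cv2.resize(x["frame"],(266,200),interpolation=3) if 0 else cv2.resize(x["frame"],(400,300),interpolation=3) for x in (s,load("p0"))]))
E
```

```text
[-0.31  0.19 -2.  ]
contact z 0.0195 dF 6.9
0.05015548934390215 [ 0.97 -0.34 -0.21] [0.5729 0.0588 0.0195]
[-0.43  0.55  0.3 ] 22.3333
24.625
```

View pics/c1.png

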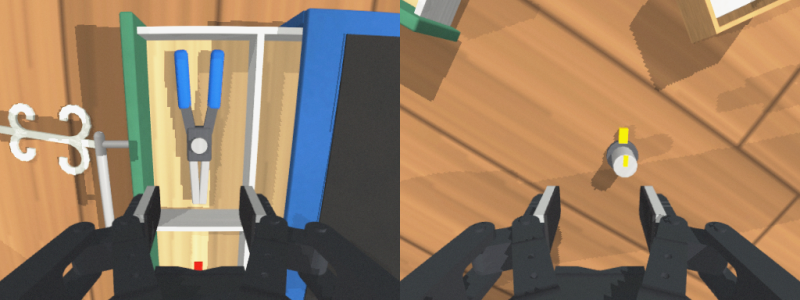

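The snips lie flat, centred in the long bay (200,130). The punch is at (625,160) with its tab straight up at (623,135).

```bash
python3 - <<'E'
from h import *
S=[load("p0"),load("p1")]; tab=[];line=[];top=[]
for s in S:
    h=cv2.cvtColor(s["frame"],cv2.COLOR_BGR2HSV)
    n,l,st,c=cv2.connectedComponentsWithStats(cv2.inRange(h,(22,130,100),(33,255,255)))
    o=[i for i in np.argsort(-st[1:,4])+1]; tab.append(c[o[0]]); line.append(c[o[1]])
    x,y=c[o[1]].astype(int); roi=np.zeros(h.shape[:2],np.uint8); cv2.circle(roi,(x,y),45,255,-1)
    g=cv2.inRange(h,(0,0,90),(180,60,255))&roi
    v=h[...,2][g>0]; th,_=cv2.threshold(v,0,255,cv2.THRESH_OTSU); 
    m=(g>0)&(h[...,2]>th)
    m=cv2.morphologyEx(np.uint8(m),cv2.MORPH_OPEN,np.ones((3,3)))
    C=max(cv2.findContours(m,0,2)[0],key=cv2.contourArea); H=cv2.convexHull(C); e=cv2.fitEllipse(H)
    print("otsu",th,"area",cv2.contourArea(H),e,"size@.042", (np.linalg.norm(np.ptp(onplane(s,H.reshape(-1,2),.042),axis=0)[:2])/2**.5).round(4)); top.append(e[0])
T={}
for n,o in(("tab",tab),("line",line),("top",top)):
    T[n],r=tri(list(zip(S,o)));print(n,T[n].round(4),round(r,5))
for s,o in zip(S,top): print("top@.042",onplane(s,o,.042)[0].round(4))
ang=lambda d:np.degrees(np.arctan2(d[1],d[0])).round(1)
print("tab-top",ang(T["tab"]-T["top"]),np.linalg.norm((T["tab"]-T["top"])[:2]),"line-top",ang(T["line"]-T["top"]),"tab-line",ang(T["tab"]-T["line"]))
E
```

```text
otsu 171.0 area 833.5 ((288.0367736816406, 208.5127410888672), (29.76577377319336, 39.209957122802734), 1.920910358428955) size@.042 0.0281
otsu 171.0 area 851.5 ((252.8695068359375, 129.0420684814453), (32.88658905029297, 34.235069274902344), 12.422773361206055) size@.042 0.0253
tab [ 0.5253 -0.3559  0.0092] 0.00017
line [ 0.5092 -0.3659  0.0442] 1e-05
top [ 0.5041 -0.3698  0.0336] 0.0005
top@.042 [ 0.5064 -0.3677  0.042 ]
top@.042 [ 0.5043 -0.3692  0.042 ]
tab-top 33.1 0.025347759975514163 line-top 36.9 tab-line 31.8
```

```bash
python3 - <<'E'
from h import *
p=(.5042,-.3692); R=Rd(np.radians(32.5))
env.command_gripper(.06,40); env.move_to([*p,.11],R); env.line_to([*p,.0125],speed=.1)
print(env.read_contact_force().round(2))
env.command_gripper(0,40); print("w",env.read_width(),env.read_contact_force().round(2),env.read_eef_pos().round(4))
env.line_to([*p,.17],speed=.15); print("w",env.read_width())
t=(.5787,-.0838); env.move_to([*t,.16],Rd(np.radians(-87.6))); env.wait(.2)
s=snap("wrist"); save("d0",s); f=snap("scene"); print(env.read_width(),env.read_eef_pos().round(4),env.read_contact_force().round(2),env.read_time())
cv2.imwrite("pics/d0.png",np.hstack([cv2.resize(s["frame"],(400,300),interpolation=3),cv2.resize(f["frame"][100:280,150:390],(400,300),interpolation=2)]))
E
```

```text
[ 0.18 -0.99  0.45]
w 0.024839087355727093 [-2.67  1.03  5.02] [ 0.5044 -0.3694  0.0131]
w 0.024757231363301466
0.024652454793008774 [ 0.5787 -0.084   0.16  ] [ 0.17 -0.11 -1.78] 31.275
```

View pics/d0.png

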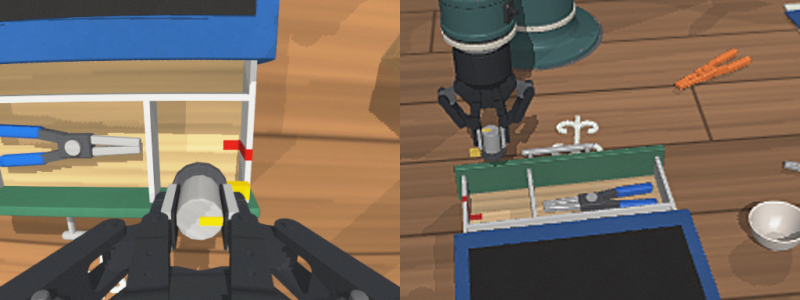

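The punch is held upright, its line at (210,222) and tab at (240,190) pointing towards -y, the red-mark side. Setting it down.

```bash
python3 - <<'E'
from h import *
t=(.5787,-.0838)
env.line_to([*t,.06],speed=.12); env.line_to([*t,.037],speed=.05)
z=guard(t,.037,.029,step=.001,f=2.2)
env.command_gripper(.042); print(env.read_width(),env.read_contact_force().round(2),env.read_eef_pos().round(4))
env.line_to([*t,.15],speed=.12)
out=[]
for i,v in enumerate([(.54,-.08,.17),(.52,-.03,.2)]):
    env.move_to(v,Rd(np.radians(-87.6))); env.wait(.15); s=snap("wrist"); save(f"e{i}",s); out.append(s["frame"])
print(env.read_time())
cv2.imwrite("pics/e0.png",np.hstack([cv2.resize(x,(400,300),interpolation=3) for x in out]))
S=[load("e0"),load("e1")];T=[]
for s in S:
    h=cv2.cvtColor(s["frame"],cv2.COLOR_BGR2HSV); n,l,st,c=cv2.connectedComponentsWithStats(cv2.inRange(h,(22,170,140),(31,255,255)))
    print([(st[i,4],c[i].round(1)) for i in np.argsort(-st[1:,4])[:4]+1])
E
```

```text
contact z 0.032 dF 12.4
0.042110989951734665 [0.47 0.18 0.05] [ 0.5786 -0.0838  0.0319]
36.6083
[(np.int32(220), array([288.8, 138.5])), (np.int32(89), array([269.9, 143.5]))]
[(np.int32(204), array([335. , 117.3]))]
```

View pics/e0.png

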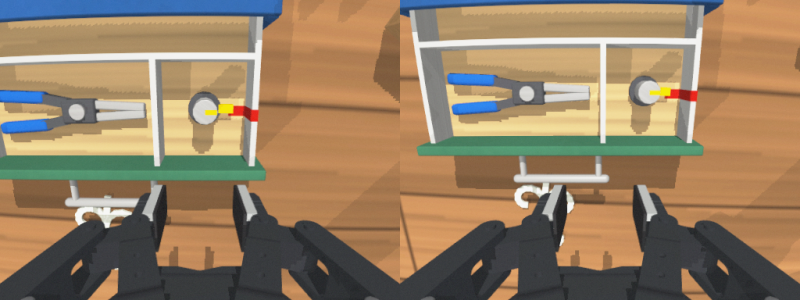

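The punch stands upright in the small bay, tab (225,108) pointing along the red stripe (245,112). The snips are flat and undisturbed. I'll check the tab angle numerically and push the handle.

```bash
python3 - <<'E'
from h import *
s=load("e0"); a=onplane(s,(288.8,138.5),.027)[0]; b=onplane(s,(269.9,143.5),.062)[0]; d=a-b
print("tab",a.round(4),"line",b.round(4),"angle",np.degrees(np.arctan2(d[1],d[0])).round(1),"(want -87.6)")
th=np.radians(2.4); ax=np.array([np.cos(th),np.sin(th)]); F=np.array([.5077,.017])
P=lambda d,z=.043:[*(F+d*ax),z]
R=Rd(np.radians(-87.6)); env.command_gripper(0,40)
env.move_to(P(-.095,.15),R); env.line_to(P(-.095),speed=.12); F0=env.read_contact_force()
env.line_to(P(-.047),speed=.06); print("touch",(env.read_contact_force()-F0).round(1))
env.line_to(P(.065),speed=.06); print("mid",(env.read_contact_force()-F0).round(1))
d=.065
while d<.135:
    d+=.003; env.line_to(P(d),speed=.03); f=-(env.read_contact_force()-F0)[:2]@ax
    if f>12: break
print("end d",d,f,(env.read_contact_force()-F0).round(1),env.read_eef_pos().round(4),env.read_time())
E
```

```text
tab [ 0.5822 -0.1088  0.027 ] line [ 0.5814 -0.0902  0.062 ] angle -87.5 (want -87.6)
touch [0.7 0.4 0.3]
mid [ 0.2  0.6 -0.1]
end d 0.09500000000000003 15.893664753658141 [-15.9  -0.6   8.8] [0.6005 0.0209 0.0425] 44.1583
```

```bash
python3 - <<'E'
from h import *
th=np.radians(2.4); ax=np.array([np.cos(th),np.sin(th)]); F=np.array([.5077,.017])
P=lambda d,z=.043:[*(F+d*ax),z]
env.line_to(P(.05),speed=.1); env.line_to(P(.0,.25),speed=.2)
R=Rd(np.radians(-87.6))
env.wait(.15); s=snap("wrist"); t=snap("top"); c=snap("scene"); save("f0",s);save("top1",t);save("scene1",c)
cv2.imwrite("pics/f0.png",np.vstack([np.hstack([cv2.resize(s["frame"],(400,300),interpolation=3),cv2.resize(t["frame"],(400,300),interpolation=3)]),np.hstack([cv2.resize(c["frame"],(400,300),interpolation=3),cv2.resize(c["frame"][160:310,160:360],(400,300),interpolation=2)])]))
print(env.read_time())
# panel front edge & cabinet front edge
h=cv2.cvtColor(s["frame"],cv2.COLOR_BGR2HSV)
for n,lo,hi,z in(("green front edge",(60,60,30),(88,255,220),.074),("blue front edge",(105,120,40),(125,255,255),.08)):
    m=cv2.inRange(h,lo,hi)[:280]; pts=[(u,np.flatnonzero(m[:,u]).max()+.5) for u in range(150,380,20) if m[:,u].any()]
    if pts: 
        Q=onplane(s,pts,z)[:,:2]-F; print(n,"d",(Q@ax).round(4))
E
```

```text
46.275
green front edge d [0.1336 0.1332 0.1329 0.1423 0.1334 0.1334 0.1334 0.1335 0.1337 0.133
 0.1333 0.1337]
blue front edge d [0.1554 0.155  0.1555 0.1553 0.1551 0.1551 0.1551 0.1552 0.1554 0.1548
 0.1552 0.1548]
```

View pics/f0.png

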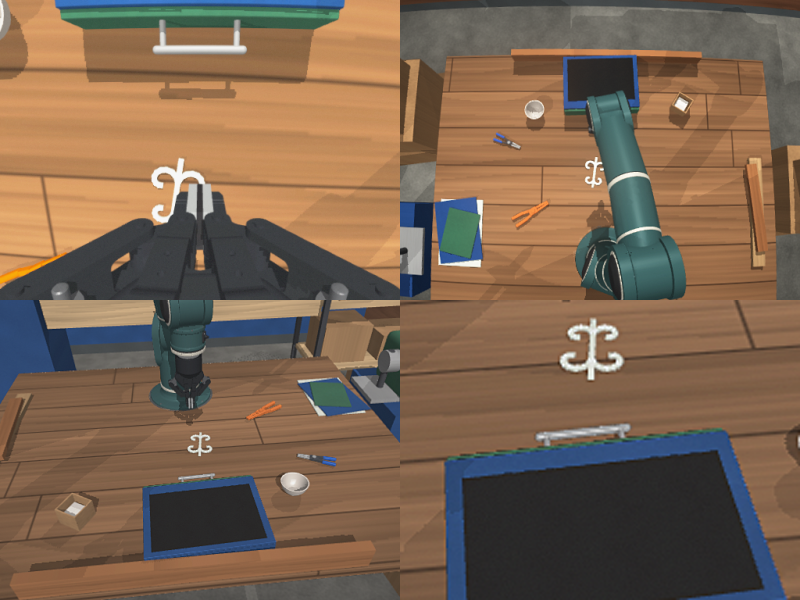

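The view shows the drawer apparently shut, the green panel against the blue rim. The tub, carton, ornament and small snips haven't moved. I'll check the remaining gap numerically.

```bash
python3 - <<'E'
from h import *
s=load("f0"); th=np.radians(2.4); ax=np.array([np.cos(th),np.sin(th)]); F=np.array([.5077,.017])
for u in(130,360):
    col=s["frame"][0:42,u].astype(int); print(u,[(v,*col[v]) for v in range(0,42,2)])
    for v in range(1,42):
        if abs(col[v]-col[v-1]).sum()>25: print("  edge",v,[(z,((onplane(s,(u,v-.5),z)[0][:2]-F)@ax).round(4)) for z in(.08,.074)])
E
```

```text
130 [(0, np.int64(197), np.int64(121), np.int64(62)), (2, np.int64(198), np.int64(121), np.int64(60)), (4, np.int64(199), np.int64(123), np.int64(61)), (6, np.int64(150), np.int64(91), np.int64(48)), (8, np.int64(116), np.int64(74), np.int64(44)), (10, np.int64(87), np.int64(101), np.int64(60)), (12, np.int64(90), np.int64(115), np.int64(67)), (14, np.int64(87), np.int64(113), np.int64(65)), (16, np.int64(118), np.int64(156), np.int64(84)), (18, np.int64(116), np.int64(156), np.int64(85)), (20, np.int64(120), np.int64(157), np.int64(88)), (22, np.int64(89), np.int64(115), np.int64(65)), (24, np.int64(69), np.int64(89), np.int64(54)), (26, np.int64(70), np.int64(89), np.int64(54)), (28, np.int64(74), np.int64(93), np.int64(58)), (30, np.int64(69), np.int64(88), np.int64(54)), (32, np.int64(72), np.int64(91), np.int64(58)), (34, np.int64(71), np.int64(90), np.int64(54)), (36, np.int64(67), np.int64(87), np.int64(53)), (38, np.int64(76), np.int64(113), np.int64(155)), (40, np.int64(76), np.int64(115), np.int64(157))]
  edge 6 [(0.08, np.float64(0.1585)), (0.074, np.float64(0.1601))]
  e
[... 1677 characters left out ...]
74, np.float64(0.1604))]
  edge 6 [(0.08, np.float64(0.1579)), (0.074, np.float64(0.1595))]
  edge 7 [(0.08, np.float64(0.1571)), (0.074, np.float64(0.1587))]
  edge 9 [(0.08, np.float64(0.1554)), (0.074, np.float64(0.157))]
  edge 10 [(0.08, np.float64(0.1545)), (0.074, np.float64(0.1561))]
  edge 15 [(0.08, np.float64(0.1503)), (0.074, np.float64(0.1518))]
  edge 21 [(0.08, np.float64(0.1452)), (0.074, np.float64(0.1466))]
  edge 22 [(0.08, np.float64(0.1444)), (0.074, np.float64(0.1458))]
  edge 23 [(0.08, np.float64(0.1435)), (0.074, np.float64(0.1449))]
  edge 36 [(0.08, np.float64(0.1324)), (0.074, np.float64(0.1335))]
  edge 37 [(0.08, np.float64(0.1315)), (0.074, np.float64(0.1327))]
```

```bash
python3 - <<'E'
from h import *
print(env.read_contact_force().round(2),env.read_time()); env.hand_in()
E
```

```text
[-0.16  0.39  0.44] 46.275
the job is handed in; nothing more can be done
```

I put both tools away, pushed the drawer shut and handed the job in at 46.3 s, with the arm clear of everything.

- **Snips:** I took the larger blue pair, which measured 183 mm against 136 mm for the smaller one. They lie flat in the long bay with the handles towards +y. I set them down on contact with about 7 N of force.
- **Punch:** It stands upright in the small bay. The tab measured -87.5° against the -87.6° wanted, and the picture shows it pointing along the red stripe. It touched down with about 12 N, which is firmer than I intended but was not a drop.
- **Drawer:** I pushed on the handle until the force rose to 16 N, after about 146 mm of travel. In the wrist picture the back of the panel meets the cabinet front to within about 1 mm.
- **Left alone:** The last pictures show the tub, carton, ornament, small blue snips and orange pliers where they were. I judged that by eye and did not measure it.
- **Checks that disagreed:**
    - One of the two close wrist views of the punch's top was blurred by its side face, giving 28 mm instead of 26. I used the other view, and the tab and line agreed with it.
    - My first estimate of the closed panel edge was wrong because it used the panel's lower edge. I measured it again.
- **Not checked:** I could not see inside the drawer once it was shut.

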